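# Unload and reload the handle boring jig

## Robot

A 6-joint arm with a two-finger parallel gripper is mounted at the origin on the work surface. World frame = base frame: x ahead of the robot, y to its left, z up, the work surface at z = 0. Lengths are in mm, angles in rad, forces in N, time in s.
With the tool pointing down it reaches from about 425 to 950 mm from the base axis. Payload 14.7 kg.
Tool frame: the origin (TCP) lies at the very end of the fingers, on their centre line; the grasp point (between the pads) lies pinch_z behind it (pinch_z is the distance from the TCP to the grasp point, in mm); z points along the fingers, y is the line along which they close (so a half turn about z gives the same grasp; the last joint's range is limited). The gripper opens to 85 mm and grips with 20 to 120 N. Pads are 22 mm wide; open, the fingers measure 114 mm over their backs; the gripper's body (76 mm by 85 mm) begins 54 mm behind the grasp point. The pads swing forward as they close: fully open they stand 13 mm farther back than shut.
Start: joints at [-1.202, 0.48, 1.596, -0, 1.065, -0.047], TCP at [262.564, -594.603, 231.297] pointing down, gripper open.
Joint ranges: [-2.75, 2.75], [-0.82, 2.05], [0.23, 2.67], [-1.56, 4.7], [0.09, 2.69], [-2.92, 2.92]. Speed limits (rad/s): [1.89, 1.89, 2.39, 3.01, 3.01, 3.01].

## Interface

Orientations are given as a unit quaternion [x, y, z, w].
In Python, from plant import get_obs, grab_frame, finish_job, spot_in, trace, landmark_of, pinch_z gives the robot as it stands.
- The arm moves only by the tool step_arm, never from a script. Its arguments are lists of equal length, an entry for each row: "slide": the shift along the tool's x, y, z in cm, a list of three; "twist": the turn, a rotation vector about the tool's x, y, z in degrees, a list of three; "fingers": the finger opening in cm, from 0 to 8.54. A call has 1 to 12 rows; each row is the pose to reach, as a shift and turn from the pose commanded when the call began, along the tool's axes at that moment; what a row does not reach only later rows make up. A row lasts 1/10 s, in which the tool goes at most 50 mm and 8.59 degrees, less where a joint would pass 70% of its speed; a pose out of reach is approached as far as the arm can. A call with a gripper value outside its range is refused whole. The fingers move at their own pace and stop on an object; "force" is the grip in N (left out, the last holds). Time passes only in rows, so rows that repeat a pose let the fingers close. It gives the time, the measured TCP pose, the force and the opening at its end, in the units of the state.
- get_obs(): the state, without advancing time (a new reading comes with each control period).
- grab_frame(name): name is "scene" or "top" or "wrist"; returns a dict with "img" (480x640x3 uint8, blue, green, red), "intrinsics" (3x3 intrinsics, pixels), "position" and "orientation" of the camera in the world. Camera axes: x right, y up, looking along -z (the intrinsics and any distortion apply to the point x, -y, -z); pixel columns grow to the right and rows downward; lengths in mm; the calibration is good to about 2 mm. A picture is of the moment at which its call begins. There is no depth.
- finish_job(): hands the job in, once; it reports no verdict.
Trained networks look in the newest picture that a camera, given by its name, has taken for a name from the list of things; names that differ only in an ending like _2 or _b are one class to them, and where a whole thing is asked for, a point or a joint stands for the part that bears it (a point fixed in the world has none). Each returns a list of dicts, best first, with "p" (0 to 1); they miss things now and then, are a little off and sometimes report something else, mostly with a low value. They report only what shows in the picture. A call takes as long as a camera call.
- spot_in(target, camera): "xyz" ([x, y, z] in mm, in world coordinates, good to about 4 mm: the middle of the surface that is visible of it).
- trace(target, camera): "region" (480x640 bool, what is visible of it).
- landmark_of(target, camera): "xyz" ([x, y, z] in mm, in world coordinates, good to about 4 mm: a listed point, or the origin of a listed thing).
The state is a dict: "time_s": time; "qpos": joint angles; "qd": joint speeds; "joint_efforts": joint torques, N m; "tcp_pos": TCP position; "orientation": TCP orientation; "contact_force": force on the tool from outside, world axes, zero at the start; "ft_torque": the same for the moment, N m; "grip_width": finger opening in mm.
Only numpy, scipy, OpenCV 4.12 (cv2) and the standard library are available. Lean on these libraries where they do the work, as an engineer would, in place of code of your own. Each camera call takes 0.05 s, during which the arm holds its last target. There are 200 camera calls.

## Task

Change over the boring jig: slide the clamp bar fully back, press the yellow ejector slide all the way in and let it go, and lay every finished orange handle that it pushed out in the blue tray. Lower each plain blank from the supply rack into a V channel of its own so that it settles in the V, and only when all are in, slide the clamp bar home so that every blank is pushed fully in under the guide bridge against the stop. Leave the other tools on the bench where they are.

Things in the scene. Friction and masses are not known exactly. Their poses are not given: they have to be found in the camera images.
- jig: green and steel boring jig fixed to the bench, base 222 (x) x 300 (y) x 12 mm high; origin on the bench under its middle. Three parallel 90-degree V channels run along its y axis, 66 mm apart, each made of two steel V supports, 47 mm high: at y -85 to -50 mm and at y +4 to +75 mm. A handle seated in a V has its axis 50 mm above the bench
- bridge (a point): middle of the top of the green guide bridge across all channels (jig x 0, y 68 mm): bridge from y 50 to 87 mm, underside 67, top 79 mm above the bench. Under it a stop wall at y = 75 mm. A handle that is home touches the stop wall, its middle at jig y = 10 mm, its last 25 mm under the bridge, and cannot be lifted out until pushed clear
- channel1 (a point): loading spot of V channel 1: where the middle of a handle lies when it is seated in that channel with its end 11 mm clear of the bridge; on the jig at x = -66 mm, y = -26 mm, 50 mm above the bench; axes as the jig's. The gap between the V supports here (54 mm long in y, jig y -50 to +4 mm, floor 12 mm above the bench) leaves room for the fingers beside a handle
- channel2 (a point): loading spot of V channel 2: where the middle of a handle lies when it is seated in that channel with its end 11 mm clear of the bridge; on the jig at x = 0 mm, y = -26 mm, 50 mm above the bench; axes as the jig's. The gap between the V supports here (54 mm long in y, jig y -50 to +4 mm, floor 12 mm above the bench) leaves room for the fingers beside a handle
- channel3 (a point): loading spot of V channel 3: where the middle of a handle lies when it is seated in that channel with its end 11 mm clear of the bridge; on the jig at x = 66 mm, y = -26 mm, 50 mm above the bench; axes as the jig's. The gap between the V supports here (54 mm long in y, jig y -50 to +4 mm, floor 12 mm above the bench) leaves room for the fingers beside a handle
- clamp (a joint): blue clamp bar across all channels at the jig's -y end, slides along the jig's +y; 0 = fully back (its pushing face at jig y = -115 mm), 0.060 = home, face against handles that touch the stop wall; travel 0 to 0.062 m, about 3 N of friction, stays where it is left. Bar 49 to 75 mm above the bench, 16 mm thick in y
- clamp_grip (a point): point in the red upright grip on the clamp bar, 95 mm above the bench: a block 40 mm (jig x) by 16 mm (jig y), from 75 to 110 mm above the bench; moves with the bar
- ejector (a joint): spring ejector slide at the jig's +y end; 0 = at rest, 0.036 m = fully pressed, towards the jig's -y. Its three pins then push every handle that is home 36 mm back, clear of the bridge. Spring 2.4 N at rest, 6.7 N fully pressed; springs back by itself when let go
- ejector_face (a point): middle of the outer (+y) face of the ejector's yellow push plate, where it is pushed: plate 56 mm wide (jig x), 14 mm thick, 61 to 111 mm above the bench, this point 95 mm above it; moves with the slide
- done1_mid (a point): finished tool handle, varnished orange with a brass ferrule at one end, round, 28 mm diameter, 130 mm long, about 55 g; its middle; x axis along its length. May be absent; at the start it lies home in a jig channel
- done2_mid (a point): finished tool handle, varnished orange with a brass ferrule at one end, round, 28 mm diameter, 130 mm long, about 55 g; its middle; x axis along its length. May be absent; at the start it lies home in a jig channel
- done3_mid (a point): finished tool handle, varnished orange with a brass ferrule at one end, round, 28 mm diameter, 130 mm long, about 55 g; its middle; x axis along its length. May be absent; at the start it lies home in a jig channel
- blank1_mid (a point): plain pale wooden handle blank, round, 28 mm diameter, 130 mm long, about 55 g; its middle; x axis along its length. May be absent; at the start it lies on the supply rack
- blank2_mid (a point): plain pale wooden handle blank, round, 28 mm diameter, 130 mm long, about 55 g; its middle; x axis along its length. May be absent; at the start it lies on the supply rack
- blank3_mid (a point): plain pale wooden handle blank, round, 28 mm diameter, 130 mm long, about 55 g; its middle; x axis along its length. May be absent; at the start it lies on the supply rack
- rack: supply rack for blanks, fixed: yellowish board 160 (x) x 226 (y) x 3 mm, origin under its middle, with two rows of grey saddle blocks (from x -78 to -36 mm and 36 to 78 mm, tops 25 mm above the bench) that leave three bays 36 mm wide along x, at y = -62, 0 and 62 mm; a blank lies on the board in a bay, and between the rows its middle is free for the fingers
- tray_in (a point): blue open tray for finished handles, fixed; this is the centre of its inner floor, 5 mm above the bench. Inside 160 (x) x 240 (y) mm, rim 40 mm above the bench, walls 5 mm
- chisel_a: bystander, to be left alone: wood-handled chisel, 200 mm long, 22 mm thick
- chisel_b: bystander, to be left alone: wood-handled chisel, 200 mm long, 22 mm thick
- mallet: bystander, to be left alone: wooden mallet, 260 mm long, head 78 mm wide
- screwdriver: bystander, to be left alone: red screwdriver, 200 mm long
- brush: bystander, to be left alone: bench brush, 200 mm long
- wax_tin: bystander, to be left alone: red round tin, 68 mm across, 55 mm high
- oilstone: bystander, to be left alone: black block 150 x 55 x 28 mm

How it is judged (in metres and radians):
On the way, in this order (a step that is already met when the one before it is completed fails the run):
1. the clamp bar is slid fully back (value of joint clamp below 0.008 m), for 0.1 s.
2. the ejector slide is pressed all the way in, with the clamp bar back (value of joint ejector above 0.032 m and value of joint clamp below 0.02 m), for 0.1 s.
3. every finished handle lies in the tray and every blank lies settled in a V channel while the clamp bar is still back (x of done1_mid in the frame of tray_in between -0.08 and 0.08 m and y of done1_mid in the frame of tray_in between -0.12 and 0.12 m and z of each of done1_mid, done2_mid, done3_mid in the frame of tray_in below 0.022 m and x of done2_mid in the frame of tray_in between -0.08 and 0.08 m and y of done2_mid in the frame of tray_in between -0.12 and 0.12 m and x of done3_mid in the frame of tray_in between -0.08 and 0.08 m and y of done3_mid in the frame of tray_in between -0.12 and 0.12 m and angle between the x axis of each of blank1_mid, blank2_mid, blank3_mid and the y axis of jig, either way round below 0.06 rad and z of blank1_mid in the frame of jig between 0.047 and 0.053 m and y of blank1_mid in the frame of jig between -0.055 and 0.055 m and (x of blank1_mid in the frame of channel1 between -0.004 and 0.004 m or x of blank1_mid in the frame of channel2 between -0.004 and 0.004 m or x of blank1_mid in the frame of channel3 between -0.004 and 0.004 m) and z of blank2_mid in the frame of jig between 0.047 and 0.053 m and y of blank2_mid in the frame of jig between -0.055 and 0.055 m and (x of blank2_mid in the frame of channel1 between -0.004 and 0.004 m or x of blank2_mid in the frame of channel2 between -0.004 and 0.004 m or x of blank2_mid in the frame of channel3 between -0.004 and 0.004 m) and z of blank3_mid in the frame of jig between 0.047 and 0.053 m and y of blank3_mid in the frame of jig between -0.055 and 0.055 m and (x of blank3_mid in the frame of channel1 between -0.004 and 0.004 m or x of blank3_mid in the frame of channel2 between -0.004 and 0.004 m or x of blank3_mid in the frame of channel3 between -0.004 and 0.004 m) and value of joint clamp below 0.02 m), for 0.2 s.
At the end, for the whole second after the job is handed in: Every finished handle lies in the tray; every blank is seated in a V channel (axis within 4 mm sideways and 3 mm in height, within 0.06 rad) and pushed home to within 5 mm of the stop wall; the clamp bar is home (joint above 0.055 m) and the ejector has sprung back (below 0.005 m) (x of done1_mid in the frame of tray_in between -0.08 and 0.08 m and y of done1_mid in the frame of tray_in between -0.12 and 0.12 m and z of each of done1_mid, done2_mid, done3_mid in the frame of tray_in below 0.022 m and x of done2_mid in the frame of tray_in between -0.08 and 0.08 m and y of done2_mid in the frame of tray_in between -0.12 and 0.12 m and x of done3_mid in the frame of tray_in between -0.08 and 0.08 m and y of done3_mid in the frame of tray_in between -0.12 and 0.12 m and angle between the x axis of each of blank1_mid, blank2_mid, blank3_mid and the y axis of jig, either way round below 0.06 rad and z of blank1_mid in the frame of jig between 0.047 and 0.053 m and y of blank1_mid in the frame of jig between -0.055 and 0.055 m and (x of blank1_mid in the frame of channel1 between -0.004 and 0.004 m or x of blank1_mid in the frame of channel2 between -0.004 and 0.004 m or x of blank1_mid in the frame of channel3 between -0.004 and 0.004 m) and y of each of blank1_mid, blank2_mid, blank3_mid in the frame of jig above 0.005 m and z of blank2_mid in the frame of jig between 0.047 and 0.053 m and y of blank2_mid in the frame of jig between -0.055 and 0.055 m and (x of blank2_mid in the frame of channel1 between -0.004 and 0.004 m or x of blank2_mid in the frame of channel2 between -0.004 and 0.004 m or x of blank2_mid in the frame of channel3 between -0.004 and 0.004 m) and z of blank3_mid in the frame of jig between 0.047 and 0.053 m and y of blank3_mid in the frame of jig between -0.055 and 0.055 m and (x of blank3_mid in the frame of channel1 between -0.004 and 0.004 m or x of blank3_mid in the frame of channel2 between -0.004 and 0.004 m or x of blank3_mid in the frame of channel3 between -0.004 and 0.004 m) and value of joint clamp above 0.055 m and value of joint ejector below 0.005 m); the robot touches nothing.
It fails at once if a bystander is shifted by more than 40 mm (distance of any of chisel_a, chisel_b, mallet, screwdriver, brush, wax_tin, oilstone from where it was at the start of the episode above 0.04 m).
Of done1, done2, done3 only 2 to 3 are there at a start; the rules pass over those that are not, and their reading is None.
Of blank1, blank2, blank3 only 2 to 3 are there at a start; the rules pass over those that are not, and their reading is None.
At some moment in a run one of blank1, blank2, blank3 may be knocked a few centimetres aside while the robot is not near it.
It also fails if it takes over 208 s, if anything falls off the work surface, if the arm or the gripper's body presses on something with over 40 N, if the wrist force passes 120 N, or if a joint passes its speed limit or range.

## Working session

There is one attempt and no reset: what is moved stays moved. The work goes in short steps, Python scripts to look and compute and a tool call to move; the robot and the scene stay as the last step left them, time stands still between calls to the robot, and variables do not carry over. Pictures are saved under pics/ and viewed, on a budget of 14 in all, crops included, one or two more only if the job needs it, and the job is handed in when it is done.

Besides the shell and the picture viewer there is one more tool, called after ">>>" in YAML: its name, and indented under it one key for each argument. step_arm: Moves the arm, as the interface text tells. Its arguments: {"type":"object","properties":{"slide":{"type":"array","items":{"type":"array","items":{"type":"number"}}},"twist":{"type":"array","items":{"type":"array","items":{"type":"number"}}},"fingers":{"type":"array","items":{"type":"number"}},"force":{"type":"number"}},"required":["slide","twist","fingers"]}

```bash
ls; mkdir -p pics
python3 - <<'E'
from plant import *
import cv2
print(pinch_z, get_obs())
for c in ("scene","top"):
    f=grab_frame(c); cv2.imwrite(f"pics/{c}0.png",f["img"]); print(c,f["position"],f["orientation"],f["intrinsics"])
    for n in "jig bridge channel1 channel2 channel3 clamp_grip ejector_face done1_mid blank1_mid rack tray_in".split():
        print(n,[( [round(float(v)) for v in d["xyz"]],round(float(d["p"]),2)) for d in landmark_of(n,c)][:5])
E
```

```text
pics
18.700000000000003 {'time_s': 0.0, 'qpos': array([-1.20159110e+00,  4.80815341e-01,  1.59686656e+00,  1.04514563e-05,
        1.06509535e+00, -4.65977989e-02]), 'qd': array([-0.00110701, -0.0001616 , -0.00196619,  0.00111415, -0.00081318,
        0.00093013]), 'joint_efforts': array([-6.15041747e-03, -9.50659633e+01, -4.30186093e+01, -6.94919963e-04,
        1.20911957e-02, -1.72466116e-05]), 'tcp_pos': array([ 262.42795098, -594.22542767,  230.68582006]), 'orientation': array([ 9.78466563e-01,  2.06404541e-01, -9.06152843e-05, -5.85343275e-04]), 'contact_force': array([-0.13531246, -0.07645276,  0.30875541]), 'ft_torque': array([-0.00767632, -0.00740579, -0.04392707]), 'grip_width': 85.45561296670171}
scene [1574.36214226   72.69221483  694.15585673] [0.34678035 0.35595923 0.63213697 0.59450758] [[470.43666934   0.         322.92803948]
 [  0.         470.43666934 236.96647152]
 [  0.           0.           1.        ]]
jig [([592, 10, 5], 0.84)]
bridge [([583, 82, 82], 0.65)]
channel1 [([596, -14, 48], 0.9), ([531, -19, 52], 0.62), ([659, -6, 53], 0.58), ([768, -193, -3], 0.46
[... 662 characters left out ...]
27949679   0.         328.96738013]
 [  0.         509.27949679 239.02224163]
 [  0.           0.           1.        ]]
jig [([595, 12, -5], 0.59)]
bridge [([587, 83, 78], 0.68)]
channel1 [([658, -7, 50], 0.84), ([528, -18, 50], 0.62), ([598, -16, 52], 0.57), ([579, 150, 91], 0.44)]
channel2 [([658, -7, 50], 0.84), ([528, -18, 50], 0.62), ([598, -16, 52], 0.57), ([579, 150, 91], 0.44)]
channel3 [([658, -7, 50], 0.84), ([528, -18, 50], 0.62), ([598, -16, 52], 0.57), ([579, 150, 91], 0.44)]
clamp_grip [([604, -74, 96], 0.56), ([594, 24, 53], 0.34)]
ejector_face [([582, 153, 92], 0.81)]
done1_mid [([524, 18, 49], 0.9)]
blank1_mid []
rack [([492, -347, 1], 0.94)]
tray_in [([527, 336, 3], 0.82)]
```

View pics/top0.png

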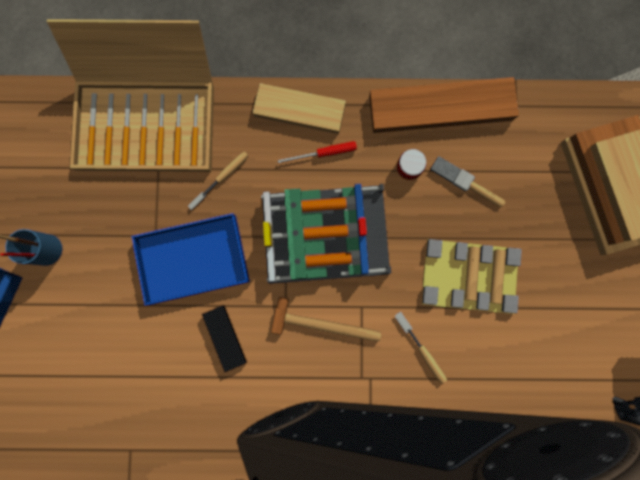

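View pics/scene0.png

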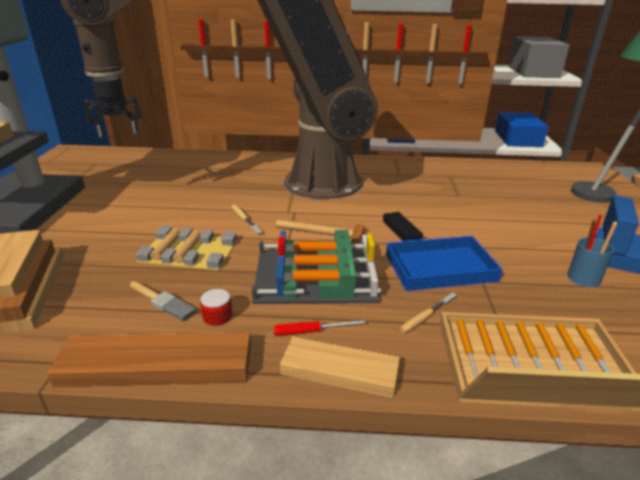

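Both views show a jig (top view about 325,232) with three orange handles, the clamp part-way back (362,227), and two blanks in the rack's middle and right bays (473,275 and 498,275). The tray is at 190,258. Next I'll fit the poses.

```bash
cat > h.py <<'E'
import numpy as np, cv2, json
from plant import *
from scipy.optimize import least_squares
from scipy.spatial.transform import Rotation as R
def yaw():
    x=R.from_quat(get_obs()["orientation"]).apply([1,0,0]); return np.degrees(np.arctan2(x[1],x[0]))
def go(xyz,phi,label=""):
    "slide cm / twist deg from present pose to TCP xyz (world mm), tool down with tool-x yaw phi deg"
    o=get_obs(); r=R.from_quat(o["orientation"])
    s=r.inv().apply(np.array(xyz)-o["tcp_pos"])/10
    t=R.from_euler("z",phi,degrees=True)*R.from_euler("x",180,degrees=True)
    w=np.degrees((r.inv()*t).as_rotvec())
    print(label,"slide",np.round(s,2),"twist",np.round(w,1))
def fitpose(pairs,x0):
    "pairs: (local xy, world xy)"
    L=np.array([p[0] for p in pairs],float);W=np.array([p[1] for p in pairs],float)
    def tf(p): c,s=np.cos(p[2]),np.sin(p[2]); return p[:2]+L@np.array([[c,s],[-s,c]])
    f=lambda p:((tf(p)-W)/4).ravel()
    r=least_squares(f,x0,loss="soft_l1"); return r.x, np.round(tf(r.x)-W,1).tolist()
def w2(p,l): c,s=np.cos(p[2]),np.sin(p[2]); return p[0]+c*l[0]-s*l[1], p[1]+s*l[0]+c*l[1]
def pix2w(f,uv,z):
    K=f["intrinsics"]; d=np.array([(uv[0]-K[0,2])/K[0,0],-(uv[1]-K[1,2])/K[1,1],-1.])
    d=R.from_quat(f["orientation"]).apply(d); c=np.array(f["position"]); return c+d*(z-c[2])/d[2]
E
python3 - <<'E'
from h import *
LM=dict(jig=(0,0),bridge=(0,68)); J=[]
x0=[592,13,.1]
for c in ("top","scene"):
    f=grab_frame(c)
    for n,l in LM.items():
        for d in landmark_of(n,c)[:1]: J.append((l,d["xyz"][:2]))
    for d in landmark_of("channel2",c):
        k=[(lx,-26) for lx in(-66,0,66)]; e=[np.hypot(*(np.array(w2(x0,q))-d["xyz"][:2])) for q in k]
        if min(e)<18: J.append((k[int(np.argmin(e))],d["xyz"][:2]))
    J.append(((0,None),None)); J.pop()
    g=landmark_of("clamp_grip",c)[0]["xyz"]; e=landmark_of("ejector_face",c)[0]["xyz"]
    print(c,"grip",g,"ej",e)
    for n in("done1_mid","blank1_mid"):
        for d in trace(n,c):
            m=d["region"].astype("uint8")
            if m.sum()<40: continue
            v,u=np.nonzero(m); z={"d":50,"b":17}[n[0]]+5
            r=cv2.minAreaRect(np.c_[u,v].astype("float32"))
            print(c,n,round(d["p"],2),m.sum(),np.round(pix2w(f,r[0],z),0),np.round(r[1]),round(r[2]))
    if c=="top":
        im=f["img"].astype(int); b,gg,rr=im[...,0],im[...,1],im[...,2]
        for nm,M,z in(("orange",(rr>150)&(gg<140)&(gg>50)&(b<60),55),):
            n_,lab,st,ce=cv2.connectedComponentsWithStats(M.astype("uint8"))
            for i in range(1,n_):
                if st[i,4]>150 and 280<ce[i,0]<370:
                    v,u=np.nonzero(lab==i); r=cv2.minAreaRect(np.c_[u,v].astype("float32"));print(nm,np.round(pix2w(f,r[0],z),1),np.round(r[1]),round(r[2],1))
        for n in ("tray_in","rack"):
            for d in trace(n,c)[:2]:
                v,u=np.nonzero(d["region"]); 
                if len(u)>40:
                    r=cv2.minAreaRect(np.c_[u,v].astype("float32")); print(n,round(d["p"],2),np.round(pix2w(f,r[0],20),1),np.round(r[1]),round(r[2],1))
p,e=fitpose(J,x0); print(p,e)
E
```

```text
top grip [603.6, -75.6, 101.0] ej [581.1, 148.5, 90.5]
top done1_mid 0.57 526 [527.   6.  55.] [12. 45.] 86
top blank1_mid 0.71 666 [ 492. -402.   22.] [13. 54.] 4
orange [662.9  17.3  55. ] [ 7. 43.] 85.9
orange [596.9  12.1  55. ] [ 7. 43.] 86.2
orange [531.2   5.5  55. ] [ 7. 44.] 86.2
tray_in 0.78 [527.9 342.9  20. ] [ 72. 109.] 77.3
tray_in 0.49 [596.2  13.4  20. ] [11. 44.] 85.9
rack 0.6 [ 491.1 -341.8   20. ] [96. 66.] 5.3
scene grip [604.2, -75.2, 92.2] ej [577.3, 152.0, 95.8]
scene done1_mid 0.81 408 [534.   4.  55.] [10. 42.] 90
scene done1_mid 0.56 2193 [ 562. -325.   55.] [97. 39.] 6
scene blank1_mid 0.88 342 [ 499. -407.   22.] [10. 37.] 43
[5.94770838e+02 1.40089859e+01 8.49703958e-02] [[-2.6, 1.2], [0.1, 0.6], [-0.9, 4.3], [0.0, -0.2], [0.2, -0.2], [1.3, -1.1], [2.6, -0.2], [-2.0, -5.0], [2.3, 1.8], [-0.9, -1.6]]
```

Run:
```python
from h import *
go([604,-75,230],5,"above"); go([604,-75,82],5,"down")
```

```text
above slide [ 52.22 -33.74   0.13] twist [-0.  -0.  18.8]
down slide [ 52.22 -33.74  14.93] twist [-0.  -0.  18.8]
```

>>> step_arm:
  slide:
    - [52.2,-33.7,0]
    - [52.2,-33.7,0]
    - [52.2,-33.7,0]
    - [52.2,-33.7,0]
    - [52.2,-33.7,0]
    - [52.2,-33.7,0]
    - [52.2,-33.7,0]
    - [52.2,-33.7,0]
    - [52.2,-33.7,0]
    - [52.2,-33.7,0]
    - [52.2,-33.7,0]
    - [52.2,-33.7,0]
  twist:
    - [0,0,18.8]
    - [0,0,18.8]
    - [0,0,18.8]
    - [0,0,18.8]
    - [0,0,18.8]
    - [0,0,18.8]
    - [0,0,18.8]
    - [0,0,18.8]
    - [0,0,18.8]
    - [0,0,18.8]
    - [0,0,18.8]
    - [0,0,18.8]
  fingers: [6,6,6,6,6,6,6,6,6,6,6,6]
  force: 40

```text
time_s: 3.3
tcp_pos: [591.3, -94.1, 231.5]
orientation: [0.999, 0.044, 0.0, 0.0]
contact_force: [0.3, 0.6, 0.2]
grip_width: 59.7
```

>>> step_arm:
  slide:
    - [0,0,0]
    - [0,0,0]
    - [0,0,0]
    - [0,0,0]
    - [0,0,0]
  twist:
    - [0,0,0]
    - [0,0,0]
    - [0,0,0]
    - [0,0,0]
    - [0,0,0]
  fingers: [6,6,6,6,6]

```text
time_s: 3.8
tcp_pos: [590.0, -97.2, 231.4]
orientation: [0.999, 0.043, 0.0, 0.0]
contact_force: [-0.3, 0.1, -1.0]
grip_width: 60.2
```

Run:
```python
from h import *
f=grab_frame("wrist"); cv2.imwrite("pics/w1.png",f["img"]); print(get_obs()["tcp_pos"],yaw(),f["position"],f["orientation"])
for n in "jig bridge channel1 clamp_grip ejector_face done1_mid".split():
    print(n,[( [round(float(v)) for v in d["xyz"]],round(float(d["p"]),2)) for d in landmark_of(n,"wrist")][:5])
go([604,-75,82],5)
```

```text
[590.04995089 -97.07697508 231.45621061] 4.938266410081965 [674.92326576 -89.97557942 373.17814378] [-0.12275706  0.11220267 -0.66650279  0.72671542]
jig [([592, 11, 2], 0.89)]
bridge [([588, 79, 80], 0.88)]
channel1 []
clamp_grip [([602, -72, 101], 0.65)]
ejector_face [([661, 28, 53], 0.3)]
done1_mid [([594, 29, 49], 0.69), ([529, 16, 49], 0.58)]
 slide [ 1.54 -2.   14.93] twist [ 0. -0.  0.]
```

View pics/w1.png

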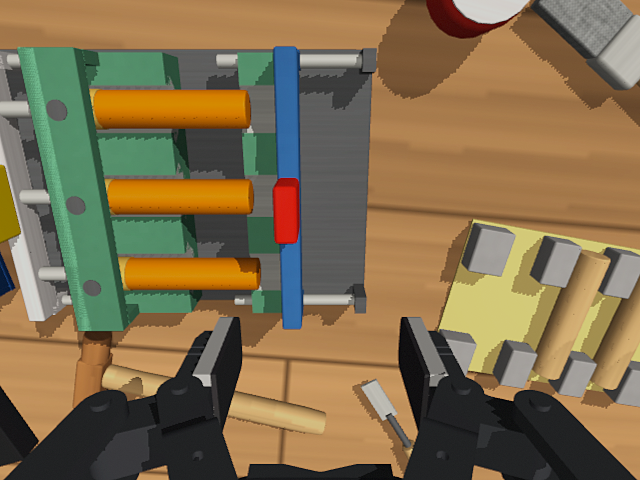

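The wrist view is clear: red grip at (286,210), blue bar in front of three orange handles, and two blanks in the rack at right. I'll use it to refine the jig pose.

```bash
cat >> h.py <<'E'
def cyls(f,M,z,minA=1500):
    "axis lines of cylinder blobs: midline back-projected to axis height z"
    n,lab,st,ce=cv2.connectedComponentsWithStats(M.astype("uint8")); out=[]
    for i in range(1,n):
        if st[i,4]<minA: continue
        v,u=np.nonzero(lab==i); r=cv2.minAreaRect(np.c_[u,v].astype("float32")); b=cv2.boxPoints(r)
        e=np.linalg.norm(b[1]-b[0]),np.linalg.norm(b[2]-b[1])
        a,c=((b[0]+b[1])/2,(b[2]+b[3])/2) if e[0]<e[1] else ((b[1]+b[2])/2,(b[3]+b[0])/2)
        A,C=pix2w(f,a,z),pix2w(f,c,z); d=C-A; ang=np.degrees(np.arctan2(d[1],d[0]))%180
        out.append(((A+C)/2,np.linalg.norm(d),ang,st[i,4])); print(np.round((A+C)/2,1),"len",round(np.linalg.norm(d),1),"ang",round(ang,1),"px",np.round(r[0]),st[i,4])
    return out
def orange(im): h=cv2.cvtColor(im,cv2.COLOR_BGR2HSV); return cv2.inRange(h,(8,200,120),(20,255,255))>0
def red(im): h=cv2.cvtColor(im,cv2.COLOR_BGR2HSV); return (cv2.inRange(h,(0,200,180),(5,255,255))|cv2.inRange(h,(175,200,180),(180,255,255)))>0
E
python3 - <<'E'
from h import *
f=grab_frame("wrist"); im=f["img"]
print("orange"); cyls(f,orange(im),50); print("red z110"); cyls(f,red(im),110,300)
print(im[110,180],im[210,280],im[210,295],im[275,570])
E
```

```text
orange
[661.2  18.7  50. ] len 115.5 ang 94.3 px [173. 108.] 5504
[594.8  13.9  50. ] len 114.9 ang 95.0 px [182. 196.] 4797
[529.    5.6  50. ] len 113.2 ang 95.0 px [193. 274.] 4053
red z110
[602.9 -73.5 110. ] len 38.1 ang 4.7 px [287. 215.] 1194
[  0 128 212] [ 18  33 214] [ 13  30 213] [164 167 170]
```

Run:
```python
from h import *
go([603,-74,82],4.9)
p=[594.7,14.5,.0855]; a=np.array(w2(p,(8,-89))); b=np.array(w2(p,(8,-123.5))); print(a,b)
```

```text
slide [ 1.45 -2.1  14.93] twist [0.  0.  0.1]
[610.27100897 -73.49172506] [ 613.21716638 -107.86570005]
```

>>> step_arm:
  slide:
    - [1.4,-2.1,5]
    - [1.4,-2.1,10]
    - [1.4,-2.1,14.9]
    - [1.4,-2.1,14.9]
    - [1.4,-2.1,14.9]
    - [1.4,-2.1,14.9]
    - [1.4,-2.1,14.9]
    - [1.4,-2.1,14.9]
    - [1.4,-2.1,14.9]
    - [1.4,-2.1,14.9]
    - [1.4,-2.1,14.9]
  twist:
    - [0,0,0]
    - [0,0,0]
    - [0,0,0]
    - [0,0,0]
    - [0,0,0]
    - [0,0,0]
    - [0,0,0]
    - [0,0,0]
    - [0,0,0]
    - [0,0,0]
    - [0,0,0]
  fingers: [6,6,6,6,1,1,1,1,1,1,1]

```text
time_s: 5.3
tcp_pos: [604.2, -74.3, 85.1]
orientation: [0.999, 0.044, 0.002, 0.0]
contact_force: [-0.8, 0.3, 9.2]
grip_width: 15.4
```

>>> step_arm:
  slide:
    - [0,1,0]
    - [0,2,0]
    - [0,3,0]
    - [0,3.4,0]
    - [0,3.4,0]
    - [0,3.4,0]
  twist:
    - [0,0,0]
    - [0,0,0]
    - [0,0,0]
    - [0,0,0]
    - [0,0,0]
    - [0,0,0]
  fingers: [1,1,1,1,1,1]

```text
time_s: 5.9
tcp_pos: [607.2, -108.8, 85.1]
orientation: [0.999, 0.044, 0.002, 0.001]
contact_force: [-0.6, -3.0, 8.2]
grip_width: 15.1
```

Run:
```python
from h import *
print(get_obs()["contact_force"],get_obs()["grip_width"])
p=[594.7,14.5,.0855]
t=np.array(w2(p,(0,139+30))); print(t)
go([*t,200],4.9)
f=grab_frame("top"); print([d["xyz"] for d in landmark_of("ejector_face","top")]); h=cv2.cvtColor(f["img"],cv2.COLOR_BGR2HSV)
M=cv2.inRange(h,(24,200,120),(34,255,255))
M[:,:250]=0;M[:,300:]=0
cyls(f,M,111,30)
```

```text
[-0.57477276 -3.00538654  8.22127292] 15.101710175363662
[580.26809848 182.88266009]
 slide [ -0.09 -29.27 -11.54] twist [ 0.1 -0.2  0.1]
[[580.2, 149.9, 92.9], [584.9, 80.0, 79.5]]
[581.4 145.8 111. ] len 53.4 ang 5.9 px [266. 233.] 154
```

>>> step_arm:
  slide:
    - [0,0,0]
    - [0,0,0]
    - [0,0,0]
    - [0,0,-4]
    - [0,0,-8]
    - [0,-5,-9]
    - [0,-10,-9]
    - [0,-15,-9]
    - [0,-20,-9]
    - [0,-25,-9]
    - [0,-29.7,-9]
    - [0,-29.7,-9]
  twist:
    - [0,0,0]
    - [0,0,0]
    - [0,0,0]
    - [0,0,0]
    - [0,0,0]
    - [0,0,0]
    - [0,0,0]
    - [0,0,0]
    - [0,0,0]
    - [0,0,0]
    - [0,0,0]
    - [0,0,0]
  fingers: [4,4,4,4,4,0,0,0,0,0,0,0]

```text
time_s: 7.2
tcp_pos: [578.7, 193.5, 172.5]
orientation: [0.999, 0.046, 0.0, -0.001]
contact_force: [-0.2, -0.8, -0.1]
grip_width: -0.2
```

Run:
```python
from h import *
p=[594.7,14.5,.0855]
print(get_obs()["tcp_pos"],get_obs()["grip_width"])
f=grab_frame("wrist"); cv2.imwrite("pics/w2.png",f["img"])
print([(d["xyz"],d["p"]) for d in landmark_of("ejector_face","wrist")]);
f=grab_frame("top"); print([(d["xyz"],d["p"]) for d in landmark_of("clamp_grip","top")]); cyls(f,red(f["img"]),110,20)
for y in (173,118): go([*w2(p,(0,y)),75],4.9)
```

```text
[578.67282709 193.45070216 172.52629946] -0.24995049851480872
[([587.9, 151.7, 95.3], 0.8)]
[([604.6, -112.8, 96.0], 0.97)]
[784.  -11.9 110. ] len 87.5 ang 102.1 px [336. 147.] 171
[ 604.3 -108.3  110. ] len 30.5 ang 5.6 px [378. 224.] 62
 slide [0.05 0.05 9.73] twist [0.  0.  0.1]
 slide [0.04 5.55 9.73] twist [0.  0.  0.1]
```

View pics/w2.png

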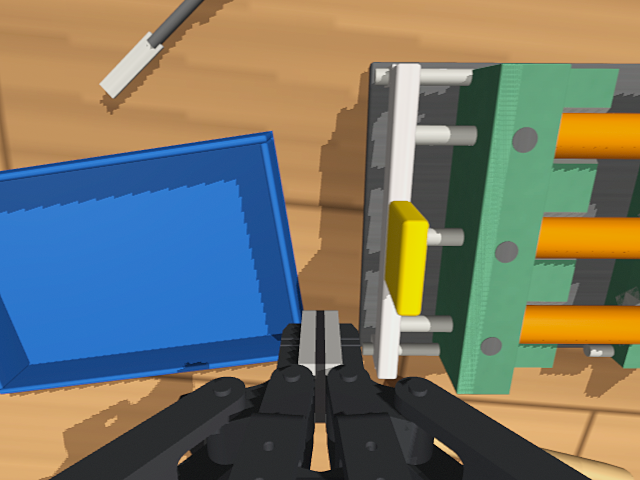

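>>> step_arm:
  slide:
    - [0,0,5]
    - [0,0,9.7]
    - [0,0,9.7]
    - [0,2,9.7]
    - [0,3,9.7]
    - [0,4,9.7]
    - [0,5,9.7]
    - [0,5.6,9.7]
    - [0,5.6,9.7]
    - [0,5.6,9.7]
    - [0,5.6,9.7]
  twist:
    - [0,0,0]
    - [0,0,0]
    - [0,0,0]
    - [0,0,0]
    - [0,0,0]
    - [0,0,0]
    - [0,0,0]
    - [0,0,0]
    - [0,0,0]
    - [0,0,0]
    - [0,0,0]
  fingers: [0,0,0,0,0,0,0,0,0,0,0]

```text
time_s: 8.5
tcp_pos: [584.8, 132.1, 76.9]
orientation: [0.999, 0.043, 0.001, -0.0]
contact_force: [-1.9, 6.3, -3.3]
grip_width: 0.1
```

Run:
```python
from h import *
f=grab_frame("top"); print([(d["xyz"],d["p"]) for d in landmark_of("ejector_face","top")]);cyls(f,orange(f["img"])&(np.arange(640)>295)&(np.arange(640)<380),50,100)
```

```text
[]
[664.9 -14.9  50. ] len 106.9 ang 94.1 px [337. 202.] 398
[598.9 -20.1  50. ] len 106.6 ang 94.5 px [339. 230.] 412
[532.6 -26.3  50. ] len 107.8 ang 94.1 px [341. 257.] 427
```

>>> step_arm:
  slide:
    - [0,0.3,0]
    - [0,0.6,0]
    - [0,0.6,0]
    - [0,0.6,0]
  twist:
    - [0,0,0]
    - [0,0,0]
    - [0,0,0]
    - [0,0,0]
  fingers: [0,0,0,0]

```text
time_s: 9.0
tcp_pos: [585.1, 129.2, 76.9]
orientation: [0.999, 0.043, 0.001, -0.002]
contact_force: [-5.1, 37.8, -4.4]
grip_width: -0.1
```

Run:
```python
from h import *
f=grab_frame("top"); cyls(f,orange(f["img"])&(np.arange(640)>295)&(np.arange(640)<380),50,100)
```

```text
[665.1 -16.2  50. ] len 108.7 ang 94.0 px [338. 202.] 398
[599.  -21.5  50. ] len 108.1 ang 94.1 px [340. 230.] 413
[533.  -28.6  50. ] len 107.6 ang 94.1 px [342. 257.] 425
```

Run:
```python
from h import *
p=[594.7,14.5,.0855]
for x in(66,0,-66): go([*w2(p,(x,-26)),180],94.9,str(x)); print(w2(p,(x,-26)))
```

```text
66 slide [  6.58  14.07 -10.35] twist [ -0.1  -0.2 -90. ]
(np.float64(662.679201215695), np.float64(-5.768897406520601))
0 slide [ -0.02  14.07 -10.36] twist [ -0.1  -0.2 -90. ]
(np.float64(596.9202925421743), np.float64(-11.405024628962732))
-66 slide [ -6.62  14.07 -10.37] twist [ -0.1  -0.2 -90. ]
(np.float64(531.1613838686535), np.float64(-17.041151851404862))
```

>>> step_arm:
  slide:
    - [0,-3,0]
    - [0,-6,0]
    - [0,-6,-4]
    - [0,-6,-8]
    - [0,-3,-10]
    - [1,0,-10]
    - [2,4,-10]
    - [3,8,-10]
    - [5,12,-10]
    - [6.5,14,-10]
    - [6.5,14,-10]
    - [6.5,14,-10]
  twist:
    - [0,0,0]
    - [0,0,0]
    - [0,0,0]
    - [0,0,-8]
    - [0,0,-16]
    - [0,0,-24]
    - [0,0,-32]
    - [0,0,-40]
    - [0,0,-48]
    - [0,0,-56]
    - [0,0,-64]
    - [0,0,-72]
  fingers: [0,0,0,6,6,6,6,6,6,6,6,6]

```text
time_s: 10.25
tcp_pos: [662.7, -9.4, 177.1]
orientation: [0.781, 0.624, 0.001, 0.001]
contact_force: [-0.4, 1.3, 1.1]
grip_width: 59.9
```

>>> step_arm:
  slide:
    - [0,0,0]
    - [0,0,0]
    - [0,0,0]
    - [0,0,0]
    - [0,0,0]
  twist:
    - [0,0,-8]
    - [0,0,-16]
    - [0,0,-18]
    - [0,0,-18]
    - [0,0,-18]
  fingers: [6,6,6,6,6]

```text
time_s: 10.75
tcp_pos: [662.2, -8.0, 176.6]
orientation: [0.676, 0.737, 0.0, 0.001]
contact_force: [-0.1, 0.6, -0.4]
grip_width: 60.1
```

Run:
```python
from h import *
p=[594.7,14.5,.0855]
go([*w2(p,(66,-26)),39],94.9,"ch3")
f=grab_frame("wrist"); cv2.imwrite("pics/w3.png",f["img"]); cyls(f,orange(f["img"]),50)
print([(np.round(d["xyz"]),d["p"]) for d in landmark_of("ejector_face","top")])
f=grab_frame("top"); print([(np.round(d["xyz"]),d["p"]) for d in landmark_of("ejector_face","top")])
```

```text
ch3 slide [ 0.22  0.04 13.76] twist [ 0.1  0.  -0. ]
[532.2 -31.8  50. ] len 113.7 ang 95.1 px [126. 245.] 6451
[597.  -26.3  50. ] len 111.1 ang 93.9 px [222. 246.] 5995
[663.6 -21.6  50. ] len 112.7 ang 94.9 px [319. 247.] 5837
[(array([599., -12.,  52.]), 0.53)]
[(array([584., 151.,  91.]), 0.64)]
```

View pics/w3.png

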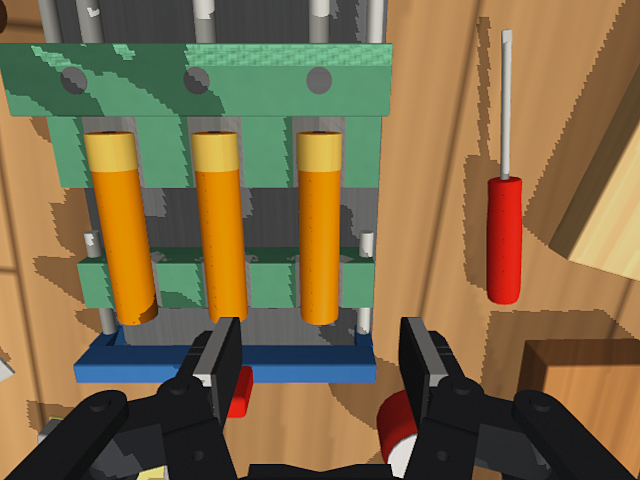

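>>> step_arm:
  slide:
    - [0.2,0,5]
    - [0.2,0,10]
    - [0.2,0,13.8]
    - [0.2,0,13.8]
    - [0.2,0,13.8]
    - [0.2,0,13.8]
    - [0.2,0,13.8]
    - [0.2,0,13.8]
    - [0.2,0,13.8]
    - [0.2,0,8]
    - [0.2,0,3]
    - [0.2,0,0]
  twist:
    - [0,0,0]
    - [0,0,0]
    - [0,0,0]
    - [0,0,0]
    - [0,0,0]
    - [0,0,0]
    - [0,0,0]
    - [0,0,0]
    - [0,0,0]
    - [0,0,0]
    - [0,0,0]
    - [0,0,0]
  fingers: [6,6,6,6,2,2,2,2,2,2,2,2]
  force: 40

```text
time_s: 12.15
tcp_pos: [663.1, -5.5, 180.9]
orientation: [0.675, 0.737, 0.002, 0.002]
contact_force: [0.4, 0.1, -1.3]
grip_width: 26.5
```

```bash
cat >> h.py <<'E'
JIG=[594.7,14.5,.0855]; TRAY=[529,338,.23]
def rel(s,t,phi0,phi1,label=""):
    c,n=np.cos(np.radians(phi0)),np.sin(np.radians(phi0)); d=np.subtract(t,s)/10
    print(label,np.round([c*d[0]+n*d[1],n*d[0]-c*d[1],-d[2]],1),"tw",round(phi0-phi1,1))
E
python3 - <<'E'
from h import *
print(get_obs()["grip_width"],get_obs()["tcp_pos"])
g=lambda x:[*w2(JIG,(x,-26)),177]
A,B,C=[[*w2(TRAY,q),177] for q in((40,-45),(-40,-45),(0,45))]
go(A,103,"A now"); A[2]=177
for s,t,n in((g(66),A,"3->A"),(A,g(-66),"A->1"),(g(-66),B,"1->B"),(B,g(0),"B->2"),(g(0),C,"2->C")):
    a,b=(94.9,103) if n[-1] in "ABC" else (103,94.9); rel(s,t,a,b,n)
E
```

```text
26.510735269257047 [663.14186645  -5.54772214 180.88485792]
A now slide [31.51 -5.76  0.34] twist [ 0.3  0.1 -8. ]
3->A [31.5 -5.8 -0. ] tw -8.1
A->1 [-30.2 -11.8  -0. ] tw 8.1
1->B [30.4 -0.5 -0. ] tw -8.1
B->2 [-31.1   2.7  -0. ] tw 8.1
2->C [39.8 -4.4 -0. ] tw -8.1
```

>>> step_arm:
  slide:
    - [5,-1,0]
    - [10,-2,0]
    - [15,-3,0]
    - [20,-4,0]
    - [25,-5,0]
    - [31.5,-5.8,0]
    - [31.5,-5.8,0]
    - [31.5,-5.8,4]
    - [31.5,-5.8,9]
    - [31.5,-5.8,13]
    - [31.5,-5.8,16.5]
    - [31.5,-5.8,16.5]
  twist:
    - [0,0,0]
    - [0,0,-4]
    - [0,0,-8]
    - [0,0,-8]
    - [0,0,-8]
    - [0,0,-8]
    - [0,0,-8]
    - [0,0,-8]
    - [0,0,-8]
    - [0,0,-8]
    - [0,0,-8]
    - [0,0,-8]
  fingers: [2,2,2,2,2,2,2,2,2,2,2,2]

```text
time_s: 13.35
tcp_pos: [575.9, 303.0, 8.8]
orientation: [0.622, 0.783, -0.001, -0.0]
contact_force: [0.1, 0.1, 0.3]
grip_width: 27.0
```

>>> step_arm:
  slide:
    - [0,0,0]
    - [0,0,0]
    - [0,0,0]
    - [0,0,0]
  twist:
    - [0,0,0]
    - [0,0,0]
    - [0,0,0]
    - [0,0,0]
  fingers: [2,2,2,2]

```text
time_s: 13.75
tcp_pos: [577.1, 303.5, 11.8]
orientation: [0.622, 0.783, 0.001, 0.0]
contact_force: [0.1, 0.8, -1.4]
grip_width: 26.9
```

Run:
```python
from h import *
f=grab_frame("wrist"); cv2.imwrite("pics/w4.png",f["img"])
```

```text
(no output)
```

View pics/w4.png

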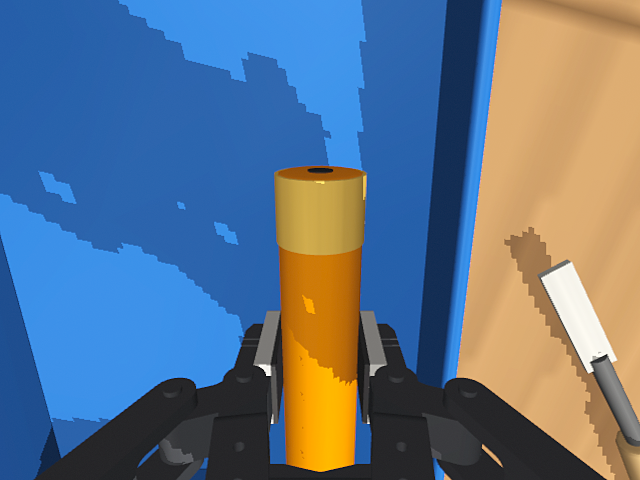

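>>> step_arm:
  slide:
    - [0,0,0.3]
    - [0,0,0.3]
    - [0,0,0.3]
    - [0,0,0.3]
    - [0,0,-4]
    - [0,0,-9]
    - [0,0,-14]
    - [-4,-2,-16.5]
    - [-8,-3,-16.5]
    - [-13,-5,-16.5]
    - [-17,-7,-16.5]
    - [-22,-9,-16.5]
  twist:
    - [0,0,0]
    - [0,0,0]
    - [0,0,0]
    - [0,0,0]
    - [0,0,0]
    - [0,0,0]
    - [0,0,0]
    - [0,0,2]
    - [0,0,4]
    - [0,0,6]
    - [0,0,8]
    - [0,0,8]
  fingers: [2,3.8,3.8,3.8,3.8,3.8,3.8,6,6,6,6,6]

```text
time_s: 15.0
tcp_pos: [538.0, 70.9, 175.5]
orientation: [0.676, 0.737, 0.0, 0.0]
contact_force: [1.0, -0.8, -0.9]
grip_width: 59.8
```

Run:
```python
from h import *
go([*w2(JIG,(-66,-26)),180],94.9)
f=grab_frame("top"); cv2.imwrite("pics/t5.png",f["img"]); cyls(f,orange(f["img"])&(np.arange(640)<380)&(np.arange(640)>130)&(np.arange(480)[:,None]>185),19,60)
```

```text
slide [-8.7  -1.44 -0.45] twist [ 0.  -0.   0.1]
[604.3 -42.9  19. ] len 69.2 ang 93.2 px [348. 229.] 257
[575.4 316.1  19. ] len 67.6 ang 101.9 px [201. 240.] 216
[536.1 -46.7  19. ] len 75.6 ang 93.4 px [349. 257.] 282
```

>>> step_arm:
  slide:
    - [-5,-1,0]
    - [-8.8,-1.4,0]
    - [-8.8,-1.4,0]
    - [-8.8,-1.4,5]
    - [-8.8,-1.4,10]
    - [-8.8,-1.4,13.6]
    - [-8.8,-1.4,13.6]
    - [-8.8,-1.4,13.6]
    - [-8.8,-1.4,13.6]
    - [-8.8,-1.4,13.6]
    - [-8.8,-1.4,13.6]
    - [-8.8,-1.4,13.6]
  twist:
    - [0,0,0]
    - [0,0,0]
    - [0,0,0]
    - [0,0,0]
    - [0,0,0]
    - [0,0,0]
    - [0,0,0]
    - [0,0,0]
    - [0,0,0]
    - [0,0,0]
    - [0,0,0]
    - [0,0,0]
  fingers: [6,6,6,6,6,6,6,2,2,2,2,2]

```text
time_s: 16.25
tcp_pos: [530.2, -16.3, 41.0]
orientation: [0.675, 0.737, -0.001, -0.001]
contact_force: [-15.6, -1.5, 6.9]
grip_width: 26.8
```

>>> step_arm:
  slide:
    - [0,0,-5]
    - [0,0,-10]
    - [0,0,-13.6]
    - [5,0,-13.6]
    - [10,0,-13.6]
    - [15,0,-13.6]
    - [20,0,-13.6]
    - [25,0,-13.6]
    - [30.4,-0.5,-13.6]
    - [30.4,-0.5,-13.6]
    - [30.4,-0.5,-13.6]
    - [30.4,-0.5,-13.6]
  twist:
    - [0,0,0]
    - [0,0,0]
    - [0,0,0]
    - [0,0,-2]
    - [0,0,-4]
    - [0,0,-6]
    - [0,0,-8]
    - [0,0,-8]
    - [0,0,-8]
    - [0,0,-8]
    - [0,0,-8]
    - [0,0,-8]
  fingers: [2,2,2,2,2,2,2,2,2,2,2,2]

```text
time_s: 17.45
tcp_pos: [501.3, 285.4, 176.7]
orientation: [0.622, 0.783, 0.001, 0.0]
contact_force: [0.2, 0.3, 0.5]
grip_width: 26.3
```

Run:
```python
from h import *
print(get_obs()["tcp_pos"])
go([*w2(TRAY,(-40,-45)),9],103)
```

```text
[501.31278923 285.42893148 176.69784475]
 slide [-0.02 -0.13 16.77] twist [ 0.1 -0.   0. ]
```

>>> step_arm:
  slide:
    - [0,0,5]
    - [0,0,10]
    - [0,0,14]
    - [0,0,16.7]
    - [0,0,16.7]
    - [0,0,16.7]
    - [0,0,16.7]
    - [0,0,16.7]
    - [0,0,16.7]
    - [0,0,11]
    - [0,0,6]
    - [0,0,0]
  twist:
    - [0,0,0]
    - [0,0,0]
    - [0,0,0]
    - [0,0,0]
    - [0,0,0]
    - [0,0,0]
    - [0,0,0]
    - [0,0,0]
    - [0,0,0]
    - [0,0,0]
    - [0,0,0]
    - [0,0,0]
  fingers: [2,2,2,2,2,2,3.8,3.8,3.8,3.8,3.8,3.8]

```text
time_s: 18.65
tcp_pos: [500.6, 285.6, 160.1]
orientation: [0.622, 0.783, -0.0, -0.0]
contact_force: [0.1, 1.0, -0.4]
grip_width: 37.9
```

>>> step_arm:
  slide:
    - [-5,0.4,0]
    - [-10,0.8,0]
    - [-15,1.3,0]
    - [-20,1.7,0]
    - [-25,2,0]
    - [-31.1,2.7,0]
    - [-31.1,2.7,0]
    - [-31.1,2.7,0]
    - [-31.1,2.7,0]
  twist:
    - [0,0,2]
    - [0,0,4]
    - [0,0,6]
    - [0,0,8]
    - [0,0,8]
    - [0,0,8]
    - [0,0,8]
    - [0,0,8]
    - [0,0,8]
  fingers: [6,6,6,6,6,6,6,6,6]

```text
time_s: 19.55
tcp_pos: [596.9, -10.6, 158.3]
orientation: [0.676, 0.737, -0.0, -0.0]
contact_force: [0.0, 0.5, 0.5]
grip_width: 60.1
```

Run:
```python
from h import *
go([*w2(JIG,(0,-26)),39],94.9)
f=grab_frame("top"); cyls(f,orange(f["img"])&(np.arange(640)<380)&(np.arange(640)>130)&(np.arange(480)[:,None]>185),19,60)
```

```text
slide [-0.09 -0.   11.93] twist [-0.  -0.   0.1]
[579. 296.  19.] len 109.1 ang 102.7 px [209. 238.] 370
[504.  275.7  19. ] len 108.6 ang 103.1 px [217. 269.] 364
```

>>> step_arm:
  slide:
    - [0,0,5]
    - [0,0,10]
    - [0,0,11.9]
    - [0,0,11.9]
    - [0,0,11.9]
    - [0,0,11.9]
    - [0,0,11.9]
    - [0,0,11.9]
    - [0,0,11.9]
    - [0,0,7]
    - [0,0,2]
    - [0,0,-2]
  twist:
    - [0,0,0]
    - [0,0,0]
    - [0,0,0]
    - [0,0,0]
    - [0,0,0]
    - [0,0,0]
    - [0,0,0]
    - [0,0,0]
    - [0,0,0]
    - [0,0,0]
    - [0,0,0]
    - [0,0,0]
  fingers: [6,6,6,6,2,2,2,2,2,2,2,2]

```text
time_s: 20.8
tcp_pos: [598.2, -10.9, 182.6]
orientation: [0.675, 0.737, 0.001, 0.001]
contact_force: [0.6, -0.4, -0.1]
grip_width: 27.1
```

>>> step_arm:
  slide:
    - [5,-0.5,0]
    - [10,-1,0]
    - [15,-1.5,0]
    - [20,-2,0]
    - [25,-2.7,0]
    - [30,-3.3,0]
    - [35,-3.9,0]
    - [39.8,-4.4,0]
    - [39.8,-4.4,0]
    - [39.8,-4.4,0]
    - [39.8,-4.4,0]
  twist:
    - [0,0,-2]
    - [0,0,-4]
    - [0,0,-6]
    - [0,0,-8]
    - [0,0,-8]
    - [0,0,-8]
    - [0,0,-8]
    - [0,0,-8]
    - [0,0,-8]
    - [0,0,-8]
    - [0,0,-8]
  fingers: [2,2,2,2,2,2,2,2,2,2,2]

```text
time_s: 21.9
tcp_pos: [518.9, 381.2, 179.3]
orientation: [0.622, 0.783, 0.0, 0.0]
contact_force: [-1.1, 0.0, -0.7]
grip_width: 26.5
```

Run:
```python
from h import *
print(get_obs()["tcp_pos"],get_obs()["grip_width"])
go([*w2(TRAY,(0,45)),10],103)
```

```text
[518.90786597 381.16116313 179.34214634] 26.508531374474774
 slide [ 0.06 -0.02 16.93] twist [ 0.1 -0.   0. ]
```

>>> step_arm:
  slide:
    - [0,0,5]
    - [0,0,10]
    - [0,0,14]
    - [0,0,16.8]
    - [0,0,16.8]
    - [0,0,16.8]
    - [0,0,16.8]
    - [0,0,16.8]
    - [0,0,12]
    - [0,0,7]
    - [0,0,2]
    - [0,0,-3]
  twist:
    - [0,0,0]
    - [0,0,0]
    - [0,0,0]
    - [0,0,0]
    - [0,0,0]
    - [0,0,0]
    - [0,0,0]
    - [0,0,0]
    - [0,0,0]
    - [0,0,0]
    - [0,0,0]
    - [0,0,0]
  fingers: [2,2,2,2,2,3.8,3.8,3.8,3.8,3.8,3.8,3.8]

```text
time_s: 23.1
tcp_pos: [518.6, 381.3, 211.3]
orientation: [0.622, 0.783, 0.001, 0.0]
contact_force: [0.6, 0.6, 0.1]
grip_width: 38.1
```

Run:
```python
from h import *
go([492,-373,230],175.6)
```

```text
slide [-72.9  -19.58  -1.92] twist [  0.1   0.  -72.6]
```

>>> step_arm:
  slide:
    - [-72.9,-19.6,-2]
    - [-72.9,-19.6,-2]
    - [-72.9,-19.6,-2]
    - [-72.9,-19.6,-2]
    - [-72.9,-19.6,-2]
    - [-72.9,-19.6,-2]
    - [-72.9,-19.6,-2]
    - [-72.9,-19.6,-2]
    - [-72.9,-19.6,-2]
    - [-72.9,-19.6,-2]
    - [-72.9,-19.6,-2]
    - [-72.9,-19.6,-2]
  twist:
    - [0,0,-6]
    - [0,0,-12]
    - [0,0,-18]
    - [0,0,-24]
    - [0,0,-30]
    - [0,0,-36]
    - [0,0,-42]
    - [0,0,-48]
    - [0,0,-54]
    - [0,0,-60]
    - [0,0,-66]
    - [0,0,-72.6]
  fingers: [6,6,6,6,6,6,6,6,6,6,6,6]

```text
time_s: 24.3
tcp_pos: [497.1, -220.0, 225.3]
orientation: [0.036, 0.999, -0.0, 0.001]
contact_force: [1.0, 0.9, 0.6]
grip_width: 60.0
```

Run:
```python
from h import *
print(get_obs()["tcp_pos"],yaw())
go([492,-373,230],175.6)
f=grab_frame("top"); cyls(f,orange(f["img"])&(np.arange(640)<380)&(np.arange(640)>130)&(np.arange(480)[:,None]>185),19,60)
```

```text
[ 497.11269506 -220.04946701  225.28220108] 175.85771690439287
 slide [ -0.6  -15.29  -0.46] twist [-0.   0.1  0.3]
[579.2 295.8  19. ] len 108.6 ang 102.5 px [209. 238.] 369
[521.3 372.   19. ] len 109.9 ang 102.7 px [177. 262.] 375
[504.1 275.9  19. ] len 108.9 ang 102.7 px [216. 269.] 369
```

>>> step_arm:
  slide:
    - [-0.6,-5,-0.5]
    - [-0.6,-10,-0.5]
    - [-0.6,-15.3,-0.5]
    - [-0.6,-15.3,-0.5]
    - [-0.6,-15.3,-0.5]
    - [-0.6,-15.3,-0.5]
    - [-0.6,-15.3,-0.5]
  twist:
    - [0,0,0]
    - [0,0,0]
    - [0,0,0]
    - [0,0,0]
    - [0,0,0]
    - [0,0,0]
    - [0,0,0]
  fingers: [6,6,6,6,6,6,6]

```text
time_s: 25.05
tcp_pos: [492.0, -369.4, 229.5]
orientation: [0.038, 0.999, 0.0, 0.0]
contact_force: [0.1, -0.7, 0.6]
grip_width: 59.8
```

Run:
```python
from h import *
f=grab_frame("wrist"); cv2.imwrite("pics/w6.png",f["img"]); print(get_obs()["tcp_pos"],f["position"])
for n in("blank1_mid","rack"):
    print(n,[(np.round(d["xyz"]),round(d["p"],2)) for d in landmark_of(n,"wrist")])
for d in trace("blank1_mid","wrist"): print(d["p"]); cyls(f,d["region"],17)
```

```text
[ 492.1395132  -369.48490034  229.54114375] [ 407.64257501 -363.16705544  371.26700989]
blank1_mid [(array([ 495., -405.,   19.]), 0.89)]
rack []
0.7
[ 496.6 -413.4   17. ] len 135.7 ang 173.5 px [270. 207.] 4638
0.24
[ 625.9 -109.4   17. ] len 282.1 ang 8.2 px [599. 304.] 18021
```

View pics/w6.png

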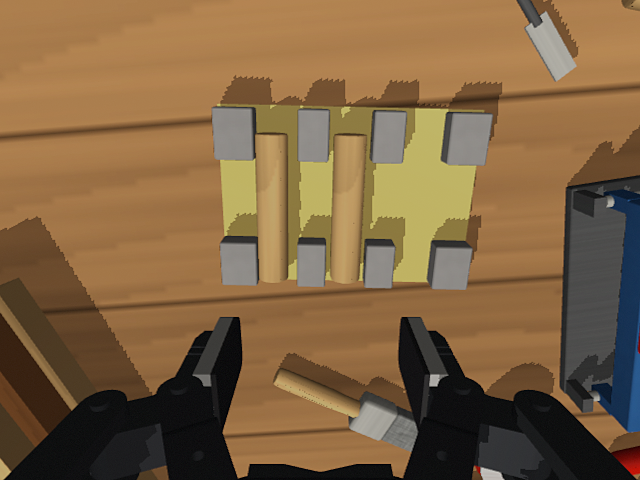

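Two blanks are visible at px (271,207) and (348,208), in the right-hand and middle bays, undisturbed.

Run:
```python
from h import *
f=grab_frame("wrist")
for n,a,b in(("mid",(350.5,137),(347,279)),("right",(271.5,136),(272,278))):
    A,B=pix2w(f,a,17),pix2w(f,b,17); d=A-B; print(n,A,B,(A+B)/2,np.degrees(np.arctan2(d[1],d[0])))
    go([*((A+B)/2)[:2],6],np.degrees(np.arctan2(d[1],d[0])),n)
h=cv2.cvtColor(f["img"],cv2.COLOR_BGR2HSV); print(h[208,348],h[208,310],h[208,272],h[60,100])
```

```text
mid [ 438.23843887 -340.57319486   17.        ] [ 566.30663031 -350.2914117    17.        ] [ 502.27253459 -345.43230328   17.        ] 175.66053268627476
mid slide [-0.83  2.54 22.33] twist [-0.  0.  0.]
right [ 432.54431228 -405.83357405   17.        ] [ 560.08796409 -419.87032476   17.        ] [ 496.31613819 -412.8519494    17.        ] 173.71961717986335
right slide [-0.74 -4.22 22.33] twist [-0.  0.  2.]
[ 18 121 192] [ 26 122 192] [ 20 114 192] [ 15 138 175]
```

>>> step_arm:
  slide:
    - [-0.5,2.5,5]
    - [-0.5,2.5,10]
    - [-0.5,2.5,15]
    - [-0.5,2.5,20]
    - [-0.5,2.5,22.3]
    - [-0.5,2.5,22.3]
    - [-0.5,2.5,22.3]
    - [-0.5,2.5,22.3]
    - [-0.5,2.5,22.3]
    - [-0.5,2.5,22.3]
    - [-0.5,2.5,22.3]
    - [-0.5,2.5,22.3]
  twist:
    - [0,0,0]
    - [0,0,0]
    - [0,0,0]
    - [0,0,0]
    - [0,0,0]
    - [0,0,0]
    - [0,0,0]
    - [0,0,0]
    - [0,0,0]
    - [0,0,0]
    - [0,0,0]
    - [0,0,0]
  fingers: [6,6,6,6,6,6,6,2,2,2,2,2]

```text
time_s: 26.5
tcp_pos: [499.8, -347.0, 8.2]
orientation: [0.038, 0.999, -0.001, 0.001]
contact_force: [-1.7, 1.8, 12.6]
grip_width: 26.7
```

>>> step_arm:
  slide:
    - [0,0,-5]
    - [0,0,-10]
    - [0,0,-14]
    - [0,0,-14]
    - [0,0,-14]
  twist:
    - [0,0,0]
    - [0,0,0]
    - [0,0,0]
    - [0,0,0]
    - [0,0,0]
  fingers: [2,2,2,2,2]

```text
time_s: 27.0
tcp_pos: [499.4, -346.8, 148.3]
orientation: [0.038, 0.999, -0.001, 0.001]
contact_force: [-0.1, -0.1, -1.6]
grip_width: 26.1
```

Run:
```python
from h import *
f=grab_frame("wrist"); cv2.imwrite("pics/w7.png",f["img"]); print(get_obs()["tcp_pos"])
go([*w2(JIG,(-66,-26)),150],94.9,"ch1");go([*w2(JIG,(66,-26)),150],94.9,"ch3")
```

```text
[ 498.69656037 -346.25095337  146.8942955 ]
ch1 slide [-0.72 33.07 -0.33] twist [ 0.   0.1 80.7]
ch3 slide [-13.75  35.2   -0.32] twist [ 0.   0.1 80.7]
```

View pics/w7.png

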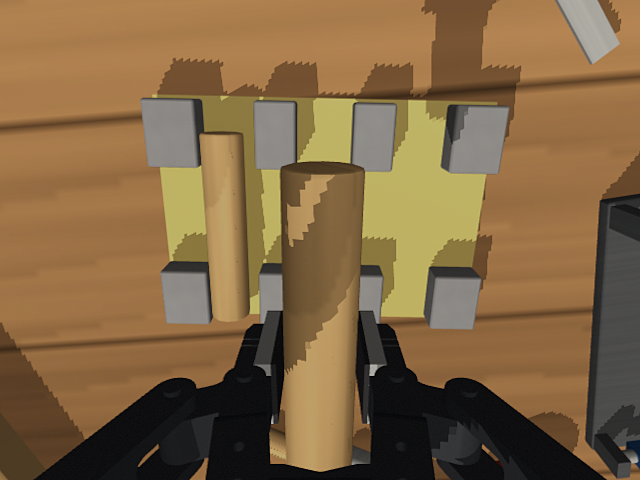

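>>> step_arm:
  slide:
    - [-1,3,0]
    - [-2.5,7,0]
    - [-4,11,0]
    - [-6,15,0]
    - [-7.5,19,0]
    - [-9,23,0]
    - [-10.5,27,0]
    - [-12,31,0]
    - [-13.8,35.2,0]
    - [-13.8,35.2,0]
    - [-13.8,35.2,0]
    - [-13.8,35.2,0]
  twist:
    - [0,0,7]
    - [0,0,14]
    - [0,0,21]
    - [0,0,28]
    - [0,0,36]
    - [0,0,44]
    - [0,0,52]
    - [0,0,60]
    - [0,0,68]
    - [0,0,76]
    - [0,0,80.7]
    - [0,0,80.7]
  fingers: [2,2,2,2,2,2,2,2,2,2,2,2]

```text
time_s: 28.25
tcp_pos: [662.3, -5.3, 144.6]
orientation: [0.676, 0.737, -0.001, -0.001]
contact_force: [0.3, 0.4, -0.8]
grip_width: 26.3
```

>>> step_arm:
  slide:
    - [0,0,0]
    - [0,0,0]
    - [0,0,0]
  twist:
    - [0,0,0]
    - [0,0,0]
    - [0,0,0]
  fingers: [2,2,2]

```text
time_s: 28.55
tcp_pos: [663.0, -6.2, 146.0]
orientation: [0.676, 0.737, -0.0, -0.0]
contact_force: [-0.3, -0.6, -0.4]
grip_width: 26.6
```

Run:
```python
from h import *
go([*w2(JIG,(66,-26)),42],94.9,"ch3")
```

```text
ch3 slide [ 0.04 -0.03 10.4 ] twist [-0.  -0.   0.1]
```

>>> step_arm:
  slide:
    - [0,0,4]
    - [0,0,8]
    - [0,0,9.5]
    - [0,0,10]
    - [0,0,10.3]
    - [0,0,10.5]
    - [0,0,10.5]
    - [0,0,10.5]
  twist:
    - [0,0,0]
    - [0,0,0]
    - [0,0,0]
    - [0,0,0]
    - [0,0,0]
    - [0,0,0]
    - [0,0,0]
    - [0,0,0]
  fingers: [2,2,2,2,2,2,2,2]

```text
time_s: 29.35
tcp_pos: [663.9, -6.0, 43.5]
orientation: [0.676, 0.737, 0.001, 0.001]
contact_force: [-5.1, -0.8, 7.9]
grip_width: 26.5
```

>>> step_arm:
  slide:
    - [0,0,0]
    - [0,0,0]
    - [0,0,0]
    - [0,0,0]
    - [0,0,0]
    - [0,0,-4]
    - [0,0,-8]
    - [0,0,-13]
    - [0,0,-13]
    - [0,0,-13]
  twist:
    - [0,0,0]
    - [0,0,0]
    - [0,0,0]
    - [0,0,0]
    - [0,0,0]
    - [0,0,0]
    - [0,0,0]
    - [0,0,0]
    - [0,0,0]
    - [0,0,0]
  fingers: [4,5,5,5,5,5,5,5,5,5]

```text
time_s: 30.35
tcp_pos: [664.0, -5.9, 172.8]
orientation: [0.676, 0.737, 0.001, 0.001]
contact_force: [0.2, 0.2, 0.1]
grip_width: 50.2
```

Run:
```python
from h import *
f=grab_frame("wrist"); cv2.imwrite("pics/w8.png",f["img"])
go([500,-350,230],175.6,"rack")
f=grab_frame("top");print([(np.round(d["xyz"]),round(d["p"],2)) for d in landmark_of("blank1_mid","top")])
```

```text
rack slide [-32.89 -19.2   -5.88] twist [  0.    0.  -80.7]
[(array([ 493., -414.,   20.]), 0.89), (array([575., 302.,  22.]), 0.72)]
```

View pics/w8.png

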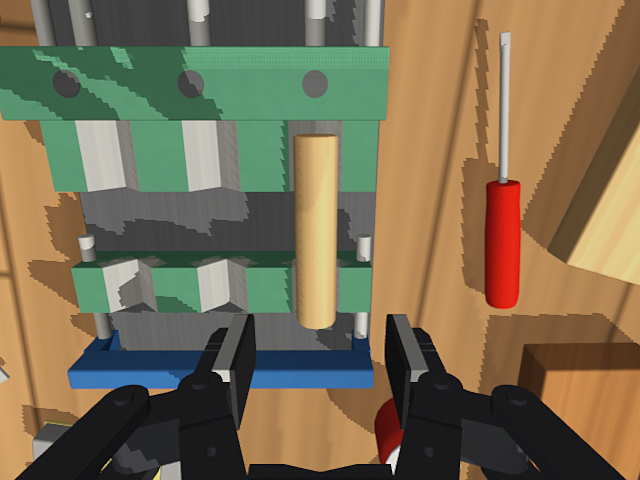

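Run:
```python
from h import *
go([494,-390,230],174)
```

```text
slide [-36.83 -20.09  -5.98] twist [ -0.1  -0.1 -79.1]
```

>>> step_arm:
  slide:
    - [-36.8,-20,-6]
    - [-36.8,-20,-6]
    - [-36.8,-20,-6]
    - [-36.8,-20,-6]
    - [-36.8,-20,-6]
    - [-36.8,-20,-6]
    - [-36.8,-20,-6]
    - [-36.8,-20,-6]
    - [-36.8,-20,-6]
    - [-36.8,-20,-6]
    - [-36.8,-20,-6]
    - [-36.8,-20,-6]
  twist:
    - [0,0,-7]
    - [0,0,-14]
    - [0,0,-21]
    - [0,0,-28]
    - [0,0,-35]
    - [0,0,-42]
    - [0,0,-49]
    - [0,0,-56]
    - [0,0,-63]
    - [0,0,-70]
    - [0,0,-77]
    - [0,0,-79]
  fingers: [6,6,6,6,6,6,6,6,6,6,6,6]

```text
time_s: 31.7
tcp_pos: [494.7, -389.6, 229.6]
orientation: [0.051, 0.999, 0.001, -0.001]
contact_force: [0.5, -0.2, -0.7]
grip_width: 60.1
```

>>> step_arm:
  slide:
    - [0,0,0]
    - [0,0,0]
    - [0,0,0]
    - [0,0,0]
  twist:
    - [0,0,0]
    - [0,0,0]
    - [0,0,0]
    - [0,0,0]
  fingers: [6,6,6,6]

```text
time_s: 32.1
tcp_pos: [495.5, -389.5, 231.0]
orientation: [0.053, 0.999, 0.0, -0.0]
contact_force: [0.0, -0.7, -0.0]
grip_width: 59.7
```

Run:
```python
from h import *
f=grab_frame("wrist"); cv2.imwrite("pics/w9.png",f["img"]); print(get_obs()["tcp_pos"],yaw())
print([(np.round(d["xyz"]),round(d["p"],2)) for d in landmark_of("blank1_mid","wrist")])
for d in trace("blank1_mid","wrist"): print(d["p"]); cyls(f,d["region"],17)
```

```text
[ 495.5361629  -389.511498    231.06064402] 173.90225966550756
[(array([ 492., -409.,   15.]), 0.73)]
0.65
[ 496.6 -412.5   17. ] len 135.2 ang 174.2 px [294. 202.] 4726
```

View pics/w9.png

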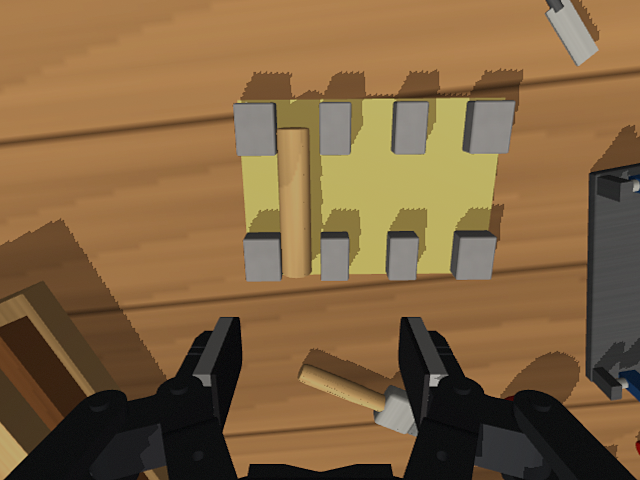

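>>> step_arm:
  slide:
    - [0,-2.2,5]
    - [0,-2.2,10]
    - [0,-2.2,15]
    - [0,-2.2,20]
    - [0,-2.2,22.4]
    - [0,-2.2,22.4]
    - [0,-2.2,22.4]
    - [0,-2.2,22.4]
    - [0,-2.2,22.4]
    - [0,-2.2,22.4]
    - [0,-2.2,22.4]
    - [0,-2.2,22.4]
  twist:
    - [0,0,0]
    - [0,0,0]
    - [0,0,0]
    - [0,0,0]
    - [0,0,0]
    - [0,0,0]
    - [0,0,0]
    - [0,0,0]
    - [0,0,0]
    - [0,0,0]
    - [0,0,0]
    - [0,0,0]
  fingers: [6,6,6,6,6,6,6,2,2,2,2,2]

```text
time_s: 33.45
tcp_pos: [494.3, -411.7, 9.4]
orientation: [0.053, 0.999, -0.001, 0.001]
contact_force: [1.1, 6.2, 12.8]
grip_width: 26.9
```

>>> step_arm:
  slide:
    - [0,0,-5]
    - [0,0,-10]
    - [0,0,-14]
    - [0,0,-14]
    - [0,0,-14]
  twist:
    - [0,0,0]
    - [0,0,0]
    - [0,0,0]
    - [0,0,0]
    - [0,0,0]
  fingers: [2,2,2,2,2]

```text
time_s: 33.95
tcp_pos: [493.9, -412.1, 149.5]
orientation: [0.053, 0.999, -0.001, 0.001]
contact_force: [-0.8, 0.6, -1.6]
grip_width: 26.3
```

Run:
```python
from h import *
print(get_obs()["grip_width"],get_obs()["tcp_pos"])
go([*w2(JIG,(-66,-26)),150],94.9,"ch1")
```

```text
26.28639716498989 [ 493.85977812 -412.11751123  149.52131691]
ch1 slide [ 0.47 39.68 -0.14] twist [ 0.   0.2 79. ]
```

>>> step_arm:
  slide:
    - [0,4,0]
    - [0,8,0]
    - [0,12,0]
    - [0,16,0]
    - [0,20,0]
    - [0.2,24,0]
    - [0.2,28,0]
    - [0.4,32,0]
    - [0.4,36,0]
    - [0.5,39.7,0]
    - [0.5,39.7,0]
    - [0.5,39.7,0]
  twist:
    - [0,0,7]
    - [0,0,14]
    - [0,0,21]
    - [0,0,28]
    - [0,0,36]
    - [0,0,44]
    - [0,0,52]
    - [0,0,60]
    - [0,0,68]
    - [0,0,76]
    - [0,0,79]
    - [0,0,79]
  fingers: [2,2,2,2,2,2,2,2,2,2,2,2]

```text
time_s: 35.15
tcp_pos: [529.5, -15.1, 146.4]
orientation: [0.676, 0.737, -0.001, -0.001]
contact_force: [-0.2, -0.4, -1.8]
grip_width: 26.5
```

>>> step_arm:
  slide:
    - [0,0,0]
    - [0,0,0]
    - [0,0,0]
    - [0,0,0]
  twist:
    - [0,0,0]
    - [0,0,0]
    - [0,0,0]
    - [0,0,0]
  fingers: [2,2,2,2]

```text
time_s: 35.55
tcp_pos: [530.2, -16.8, 147.1]
orientation: [0.676, 0.737, -0.0, -0.0]
contact_force: [0.4, 0.3, -0.8]
grip_width: 26.1
```

Run:
```python
from h import *
go([*w2(JIG,(-66,-26)),43],94.9,"ch1")
f=grab_frame("top");print([(np.round(d["xyz"]),round(d["p"],2)) for d in landmark_of("blank1_mid","top")])
```

```text
ch1 slide [-0.03  0.09 10.41] twist [-0.  0.  0.]
[]
```

>>> step_arm:
  slide:
    - [0,0.1,4]
    - [0,0.1,8]
    - [0,0.1,9.5]
    - [0,0.1,10]
    - [0,0.1,10.3]
    - [0,0.1,10.5]
    - [0,0.1,10.5]
    - [0,0.1,10.5]
  twist:
    - [0,0,0]
    - [0,0,0]
    - [0,0,0]
    - [0,0,0]
    - [0,0,0]
    - [0,0,0]
    - [0,0,0]
    - [0,0,0]
  fingers: [2,2,2,2,2,2,2,2]

```text
time_s: 36.45
tcp_pos: [531.2, -16.1, 43.3]
orientation: [0.676, 0.737, 0.0, 0.0]
contact_force: [-6.0, 0.4, 6.5]
grip_width: 26.6
```

>>> step_arm:
  slide:
    - [0,0,0]
    - [0,0,0]
    - [0,0,0]
    - [0,0,0]
    - [0,0,0]
    - [0,0,-4]
    - [0,0,-8]
    - [0,0,-13]
    - [0,0,-13]
    - [0,0,-13]
    - [0,0,-13]
  twist:
    - [0,0,0]
    - [0,0,0]
    - [0,0,0]
    - [0,0,0]
    - [0,0,0]
    - [0,0,0]
    - [0,0,0]
    - [0,0,0]
    - [0,0,0]
    - [0,0,0]
    - [0,0,0]
  fingers: [4,5,5,5,5,5,5,5,5,5,5]

```text
time_s: 37.55
tcp_pos: [530.6, -16.1, 171.5]
orientation: [0.676, 0.737, -0.0, -0.0]
contact_force: [-0.9, -0.8, 0.3]
grip_width: 50.3
```

Run:
```python
from h import *
f=grab_frame("wrist"); cv2.imwrite("pics/w10.png",f["img"])
for d in trace("blank1_mid","wrist"): print(d["p"]); cyls(f,d["region"],50)
go([605.5,-108.5,180],4.9,"grip")
f=grab_frame("top");print([(np.round(d["xyz"]),round(d["p"],2)) for n in("blank1_mid","clamp_grip","done1_mid") for d in landmark_of(n,"top")]); cyls(f,red(f["img"]),110,20)
cyls(f,orange(f["img"])&(np.arange(640)<380)&(np.arange(640)>130)&(np.arange(480)[:,None]>185),19,60)
```

```text
0.63
[530.5 -19.6  50. ] len 136.9 ang 94.9 px [318. 232.] 7942
grip slide [-9.85  6.69 -0.93] twist [-0.1  0.1 90. ]
[(array([ 492., -346.,    3.]), 0.61), (array([501., 284.,  19.]), 0.85)]
[784.2 -11.9 110. ] len 87.5 ang 102.1 px [336. 147.] 161
[579.6 296.   19. ] len 108.7 ang 102.2 px [209. 238.] 363
[521.2 371.9  19. ] len 109.9 ang 103.1 px [177. 262.] 367
[504.4 276.1  19. ] len 109.0 ang 102.4 px [216. 269.] 364
```

View pics/w10.png

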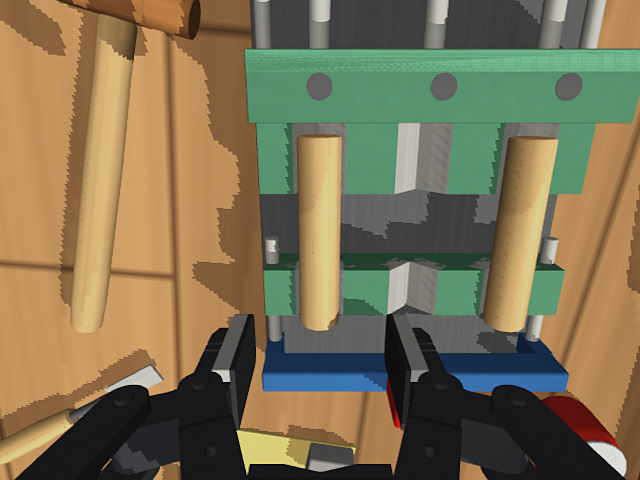

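>>> step_arm:
  slide:
    - [-2,1,-0.5]
    - [-4,2,-1]
    - [-6,4,-1]
    - [-8,6,-1]
    - [-9.9,6.7,-1]
    - [-9.9,6.7,-1]
    - [-9.9,6.7,-1]
    - [-9.9,6.7,-1]
    - [-9.9,6.7,-1]
    - [-9.9,6.7,-1]
    - [-9.9,6.7,-1]
    - [-9.9,6.7,-1]
  twist:
    - [0,0,8]
    - [0,0,16]
    - [0,0,24]
    - [0,0,32]
    - [0,0,40]
    - [0,0,48]
    - [0,0,56]
    - [0,0,64]
    - [0,0,72]
    - [0,0,80]
    - [0,0,88]
    - [0,0,90]
  fingers: [5,5,5,5,5,5,5,5,5,5,5,5]

```text
time_s: 39.05
tcp_pos: [606.3, -109.0, 181.7]
orientation: [0.999, 0.04, -0.0, -0.0]
contact_force: [0.8, -0.8, -0.4]
grip_width: 50.2
```

Run:
```python
from h import *
f=grab_frame("wrist"); cyls(f,red(f["img"]),110,100); print([(np.round(d["xyz"]),round(d["p"],2)) for d in landmark_of("clamp_grip","wrist")])
go([606.3,-108.8,84],4.9)
```

```text
[ 606.3 -109.3  110. ] len 37.5 ang 4.6 px [320. 264.] 1592
[(array([ 605., -110.,  100.]), 0.7), (array([527., -14.,  49.]), 0.55)]
 slide [ 0.01 -0.01  9.77] twist [-0.  0. -0.]
```

>>> step_arm:
  slide:
    - [0,0,5]
    - [0,0,9.7]
    - [0,0,9.7]
    - [0,0,9.7]
    - [0,0,9.7]
    - [0,0,9.7]
    - [0,0,9.7]
    - [0,0,9.7]
    - [0,0,9.7]
  twist:
    - [0,0,0]
    - [0,0,0]
    - [0,0,0]
    - [0,0,0]
    - [0,0,0]
    - [0,0,0]
    - [0,0,0]
    - [0,0,0]
    - [0,0,0]
  fingers: [5,5,5,1,1,1,1,1,1]

```text
time_s: 40.05
tcp_pos: [608.0, -109.1, 87.7]
orientation: [0.999, 0.043, 0.002, 0.0]
contact_force: [-1.0, 3.1, 9.5]
grip_width: 15.3
```

>>> step_arm:
  slide:
    - [0,-0.7,0]
    - [0,-1.4,0]
    - [0,-2.1,0]
    - [0,-2.8,0]
    - [0,-3.5,0]
    - [0,-4.2,0]
    - [0,-4.9,0]
    - [0,-5.4,0]
    - [0,-5.8,0]
    - [0,-5.8,0]
    - [0,-5.8,0]
  twist:
    - [0,0,0]
    - [0,0,0]
    - [0,0,0]
    - [0,0,0]
    - [0,0,0]
    - [0,0,0]
    - [0,0,0]
    - [0,0,0]
    - [0,0,0]
    - [0,0,0]
    - [0,0,0]
  fingers: [1,1,1,1,1,1,1,1,1,1,1]

```text
time_s: 41.15
tcp_pos: [603.0, -51.2, 87.7]
orientation: [0.999, 0.043, 0.002, 0.0]
contact_force: [-0.9, 3.8, 9.1]
grip_width: 15.0
```

>>> step_arm:
  slide:
    - [0,-0.2,0]
    - [0,-0.3,0]
    - [0,-0.3,0]
    - [0,-0.3,0]
  twist:
    - [0,0,0]
    - [0,0,0]
    - [0,0,0]
    - [0,0,0]
  fingers: [1,1,1,1]

```text
time_s: 41.55
tcp_pos: [602.9, -49.2, 87.7]
orientation: [0.999, 0.043, 0.002, 0.001]
contact_force: [-1.0, -6.8, 9.3]
grip_width: 15.3
```

Run:
```python
from h import *
print(get_obs()["contact_force"])
f=grab_frame("scene");im=f["img"][220:310,230:400]; cv2.imwrite("pics/s11.png",cv2.resize(im,None,fx=4.5,fy=4.5,interpolation=cv2.INTER_CUBIC))
```

```text
[-0.98253612 -6.82432011  9.31893909]
```

View pics/s11.png

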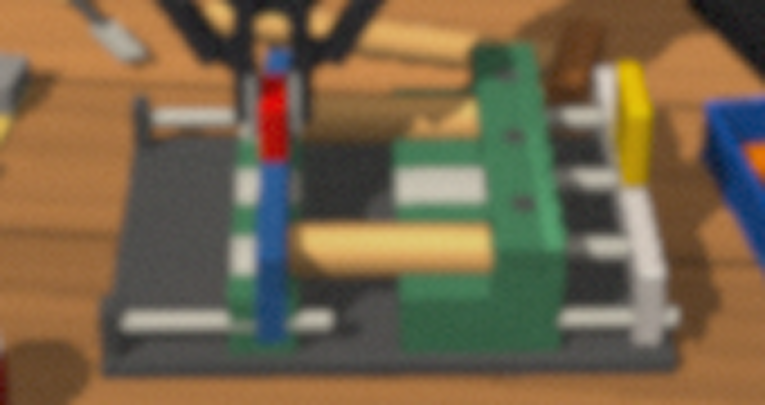

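>>> step_arm:
  slide:
    - [0,-0.2,0]
    - [0,-0.3,0]
    - [0,-0.3,0]
    - [0,-0.3,0]
  twist:
    - [0,0,0]
    - [0,0,0]
    - [0,0,0]
    - [0,0,0]
  fingers: [1,1,1,1]

```text
time_s: 42.0
tcp_pos: [602.9, -49.0, 87.7]
orientation: [0.999, 0.043, 0.002, 0.002]
contact_force: [-1.7, -35.2, 6.1]
grip_width: 15.2
```

>>> step_arm:
  slide:
    - [0,0.2,0]
    - [0,0.2,0]
    - [0,0.2,0]
    - [0,0.2,0]
    - [0,0.2,0]
    - [0,0.2,-5]
    - [0,0.2,-10]
    - [0,0.2,-15]
    - [0,0.2,-16]
    - [0,0.2,-16]
    - [0,0.2,-16]
  twist:
    - [0,0,0]
    - [0,0,0]
    - [0,0,0]
    - [0,0,0]
    - [0,0,0]
    - [0,0,0]
    - [0,0,0]
    - [0,0,0]
    - [0,0,0]
    - [0,0,0]
    - [0,0,0]
  fingers: [1,4,4,4,4,4,4,4,4,4,4]

```text
time_s: 43.1
tcp_pos: [600.6, -47.0, 244.1]
orientation: [0.999, 0.043, -0.001, -0.0]
contact_force: [-0.7, -0.1, -0.9]
grip_width: 39.7
```

Run:
```python
from h import *
f=grab_frame("wrist"); cv2.imwrite("pics/w12.png",f["img"]); print(get_obs()["tcp_pos"])
r=cyls(f,red(f["img"]),110,100)
J=[(d["xyz"]) for d in landmark_of("clamp_grip","wrist")][:1]; print(J)
f=grab_frame("top");print([(np.round(d["xyz"]),round(d["p"],2)) for n in("blank1_mid","clamp_grip","ejector_face") for d in landmark_of(n,"top")])
print(w2(JIG,(0,-63)))
cyls(f,orange(f["img"])&(np.arange(640)<380)&(np.arange(640)>130)&(np.arange(480)[:,None]>185),19,60)
```

```text
[600.24829251 -47.03834322 243.50154167]
[601.  -50.2 110. ] len 37.8 ang 5.2 px [324. 230.] 1065
[[598.0, -52.1, 100.5]]
[(array([526.,  16.,  54.]), 0.63), (array([ 494., -345.,    1.]), 0.26), (array([601., -54., 100.]), 0.67), (array([582., 151.,  91.]), 0.85)]
(np.float64(600.0799396214221), np.float64(-48.26986737017892))
[579.4 295.9  19. ] len 108.6 ang 102.3 px [209. 238.] 372
[521.5 371.8  19. ] len 109.4 ang 102.3 px [177. 262.] 372
[504.1 276.   19. ] len 109.2 ang 103.1 px [216. 269.] 370
```

View pics/w12.png

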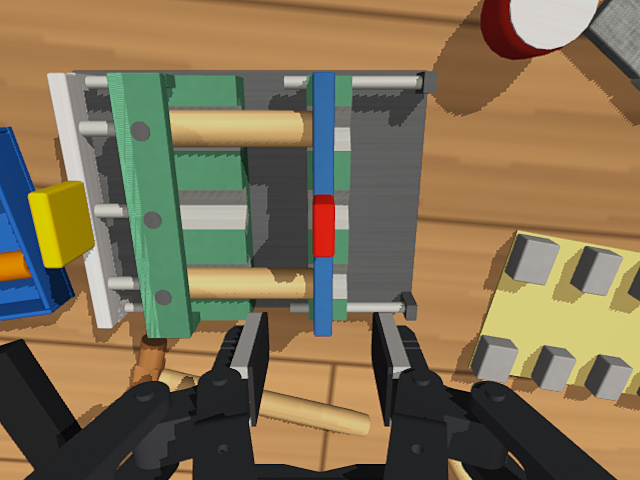

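The clamp bar is against both blanks, whose ends are under the bridge. The ejector is out at rest, and the gripper is clear of everything.

```bash
python3 -c "
from plant import *; print(finish_job())"
```

```text
the job is handed in; nothing more can be done
None
```

The boring jig is changed over and the job is handed in at about 43 s of robot time; the hand-in gives no verdict.

**What I did:**
- I slid the clamp bar fully back, then pressed the ejector until it hit its stop at about 38 N and let it go.
- The three finished handles went into the tray.
- The rack held only two blanks. I lowered them into channels 1 and 3, leaving channel 2 empty.
- I slid the clamp bar home until it pushed hard against the blanks, at about 35 N.

**Last checks:**
- **Clamp bar:** the red grip moved about 59 mm from the fully back position and sits within 2 mm of where it should be when home.
- **Blanks:** both lie under the bridge against the bar.
- **Ejector:** it reads back at rest, within the few millimetres the camera can resolve.
- **Finished handles:** all three lie flat and apart in the tray.
- **Gripper:** it was clear of everything at hand-in.

**What disagreed:** after the rack was empty, the detector still reported a low-confidence blank there (0.61, later 0.26). I took it as false, because the pictures showed only two blanks from the start. I did not measure whether the bystander tools had moved, but I never touched any of them.

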